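# Hold the pedal can open for a look, then ease its lid down

### The arm

A 7-joint arm with a two-finger parallel gripper is mounted at the origin on the work surface. World frame = base frame: x ahead of the robot, y to its left, z up, the work surface at z = 0. Lengths are in m, angles in degrees, forces in N, time in s.
With the tool pointing down it reaches from about 0.35 to 0.9 m from the base axis. Payload 19.9 kg.
Tool frame: the origin (TCP) lies at the very end of the fingers, on their centre line; the grasp point (between the pads) lies 19 mm behind it (robot.pinch_z is the distance from the TCP to the grasp point, in m); x points along the fingers, z is the direction in which the jaws open and shut, and the axes are right-handed (so a half turn about x gives the same grasp; the last joint's range is limited). The gripper opens to 85 mm and grips with 20 to 120 N. Pads are 22 mm wide; open, the fingers measure 114 mm over their backs; the gripper's body (76 mm by 85 mm) begins 54 mm behind the grasp point. The pads swing forward as they close: fully open they stand 13 mm farther back than shut.
Start: joints at [-68.096, 23.915, -0.59, 92.452, 0.269, 63.638, -3.037], TCP at [0.257, 0.57, 0.231] pointing down, gripper open.
Joint ranges: [-161.28, 161.28], [-22.2, 115.67], [-73.04, 71.86], [3.21, 147.25], [-68.34, 248.33], [10.77, 114.83], [-161.83, 161.83]. Speed limits (degrees/s): [108.29, 108.29, 136.94, 136.94, 172.46, 172.46, 172.46].

### API

Orientations are given as [roll, pitch, yaw] about the fixed x, y, z axes, in that order (R = Rz(yaw) Ry(pitch) Rx(roll)).
In Python, from cell import get_obs, imaging, workorder, robot gives the robot as it stands.
- The arm moves only by the tool move_arm, never from a script. Its argument "series" is one flat list of numbers, 6 for each row, row after row: the shift along the tool's x, y, z as a fraction of full scale, then the turn, a rotation vector about the tool's x, y, z as a fraction of full scale. In form: [dx, dy, dz, ax, ay, az, dx, dy, dz, ax, ay, az, ...]. A call has 1 to 10 rows; each row shifts and turns the commanded pose from where the row before left it, along the tool's axes as they then stand; what a row does not reach is not made up. Full scale, the value 1, is 20 mm for a shift and 6 degrees for a turn. A row lasts 1/12 s, in which the tool goes at most 41.7 mm and 7.16 degrees, less where a joint would pass 70% of its speed; a pose out of reach is approached as far as the arm can. A call with a number of a shift or a turn outside -1 to 1 is refused whole. A call with a gripper value outside its range is refused whole. "grip" is the closure, from 0 (fully open) to 1 (shut), set as the call begins (left out, the last holds). The fingers move at their own pace and stop on an object; "grip_force" is the grip in N (left out, the last holds). Time passes only in rows, so rows that do not move let the fingers close. It gives the time, the measured TCP pose, the force and the opening at its end, in the units of the state.
- get_obs(): the state, without advancing time (a new reading comes with each control period).
- imaging.camera(name): name is "side" or "top"; returns a dict with "pixels" (480x640x3 uint8, red, green, blue), "camera_matrix" (3x3 intrinsics, pixels), "dist" ([k1, k2, p1, p2, k3] as OpenCV has them; the pictures are not rectified), "world_to_cam" (4x4, takes a point from world to camera coordinates). Camera axes: x right, y down, z forward; pixel columns grow to the right and rows downward; lengths in m; the calibration is good to about 2 mm. A picture is of the moment at which its call begins. There is no depth.
- workorder.job_done(): hands the job in, once; it reports no verdict.
Trained networks look in a picture, given as the dict that the camera call returned (one of the last four; its "shot" number tells which), for a name from the list of things; names that differ only in an ending like _2 or _b are one class to them, and where a whole thing is asked for, a point or a joint stands for the part that bears it (a point fixed in the world has none). Each returns a list of dicts, best first, with "score" (0 to 1); they miss things now and then, are a little off and sometimes report something else, mostly with a low value. They report only what shows in the picture. A call takes as long as a camera call. They do not tell look-alikes from the thing itself.
- imaging.find_in(label, picture): "at" ([x, y, z] in m, in world coordinates, good to about 4 mm: the middle of the surface that is visible of it).
- imaging.mark_of(label, picture): "at" ([x, y, z] in m, in world coordinates, good to about 4 mm: a listed point, or the origin of a listed thing).
The state is a dict: "t": time; "joint_pos": joint angles; "joint_velocities": joint speeds; "joint_efforts": joint torques, N m; "ee_pos": TCP position; "orientation": TCP orientation; "contact_force": force on the tool from outside, world axes, zero at the start; "ft_torque": the same for the moment, N m; "finger_gap": finger opening in m.
Only numpy, scipy, OpenCV 4.12 (cv2) and the standard library are available. Lean on these libraries where they do the work, as an engineer would, in place of code of your own. Each camera call takes 0.05 s, during which the arm holds its last target.

### The job

Press the pedal of the steel waste can down with your fingertips until its lid stands wide open, and keep it wide open for at least three seconds so that I can look in from above and see whether it needs emptying. Then ease the pedal back up so that the lid comes down gently and does not slam, and take your hand away with the lid fully shut. Work the can by its pedal only: do not touch the lid, do not shift or tip the can, and leave the tins and the brush pot around it where they stand.

Things in the scene. Friction and masses are not known exactly. Their poses are not given: they have to be found in the camera images.
- waste_can: Round steel bench waste can with a pedal, 3 kg, loose on the bench on a rubber foot ring 194 mm across; steel wall 180 mm across, z 50 to 205 mm, over a black plinth; side handles reach 103 mm out; 225 mm high with the lid shut. Origin: centre of its underside; z up; its -x axis points out to the pedal, +x to the lid's hinge. Only place and yaw vary.
- pedal_tread (a point): Middle of the upper face of the pedal's black rubber tread, the place to press (moves with it). Tread 58 mm along the can's x, 86 along its y. Pedal up: at (-169, 0, 56) mm in the can's frame, 79 mm out from the steel wall, front edge tipped up 0.15 rad. Fully down: 18 mm above the bench, tipped 0.15 rad the other way, front edge on the bench.
- pedal (a joint): Pedal angle, rad, about a pivot 45 mm from the can's centre towards the pedal, 30 mm up: 0 = up (lid shut), grows as pressed, about 0.30 = fully down on the bench (38 mm of travel at the tread's middle). It takes about 8 to 15 N there at first, down to a few N with the lid open. No spring, no catch: the lid's weight drives the pedal up when let go.
- lid (a joint): Lid angle, rad: 0 = shut, 1.08 = wide open, pedal fully down; a push rod makes it 3.6 x the pedal angle. Domed steel disc, 194 mm across, 0.3 to 0.4 kg, no damper: let go, it falls and slams in well under a second. Hinge 101 mm behind the can's centre, 207 mm up.
- lid_front (a point): Front edge of the lid, above the pedal side: 97 mm from the can's centre towards the pedal and 212 mm up when shut; it swings up and away from the pedal. Not to be touched; a hand that leans away from the can has the most room.
- tin_small: Small closed white paint tin, 62 mm across, 67 mm high, loose, standing beside the pedal on one side or the other, its middle about 15 cm from the pedal's centre line. Origin at the centre of its underside.
- wax_tin: Flat round aluminium wax tin, 84 mm across, 32 mm high, loose, beside the pedal on the side where the small tin is not, its middle about 15 cm from the pedal's centre line. Origin at the centre of its underside.
- tin_large: Larger closed white paint tin, 87 mm across, 97 mm high, loose, to the left or right of the can itself, its middle about 20 cm from the can's centre. Origin at the centre of its underside.
- brush_pot: White ceramic pot, 80 mm across, 100 mm high, with three paint brushes in it that reach up to about 180 mm, loose, on the other side of the can from the larger tin. Origin at the centre of its underside.
There are look-alikes about, which are no part of the job. What is shaped like the tin_large but green or red is not meant.

How it is judged:
By the outcome, as a careful person would: the job done as asked, in the order asked, and still so for the second after the job is handed in, with the robot touching nothing.
It also fails if it takes over 48 s, if anything falls off the work surface, if the arm or the gripper's body presses on something with over 40 N, if the wrist force passes 120 N, or if a joint passes its speed limit or range.

## Working session

There is one attempt and no reset: what is moved stays moved. The work goes in short steps, Python scripts to look and compute and a tool call to move; the robot and the scene stay as the last step left them, time stands still between calls to the robot, and variables do not carry over. Pictures are saved under pics/ and viewed, and the job is handed in when it is done.

Besides the shell and the picture viewer there is one more tool, called as name(argument=value, ...) on one line, values as JSON. move_arm: Moves the arm, as the interface text tells. Its arguments: {"type":"object","properties":{"series":{"type":"array","items":{"type":"number"}},"grip":{"type":"number"},"grip_force":{"type":"number"}},"required":["series"]}

```bash
mkdir -p pics; ls
python3 - <<'E'
from cell import get_obs, imaging, workorder, robot
import cv2
print(get_obs())
for n in("side","top"):
    p=imaging.camera(n); cv2.imwrite(f"pics/{n}0.png",p["pixels"][:,:,::-1])
    for l in("waste_can","tin_small","wax_tin","tin_large","brush_pot","pedal_tread","lid_front"):
        print(n,l,[( [round(float(v),3) for v in d["at"]],round(d["score"],2)) for d in imaging.mark_of(l,p)])
E
```

```text
pics
{'t': 0.0, 'joint_pos': array([-68.0948616 ,  23.94970589,  -0.59269682,  92.48502303,
         0.26607823,  63.63809119,  -3.037497  ]), 'joint_velocities': array([ 0.02780319, -0.02062155, -0.02785832, -0.01928889, -0.03609818,
       -0.15717902, -0.02027775]), 'joint_efforts': array([-8.38750148e-04, -8.64438844e+01,  6.78097475e-01, -4.34907746e+01,
        1.89797615e-02,  7.41064228e-03,  6.93948749e-06]), 'ee_pos': array([0.25685704, 0.56939972, 0.23064558]), 'orientation': array([-178.83251533,   89.92853021, -113.11503209]), 'contact_force': array([ 0.31249267,  0.56789761, -0.15880747]), 'ft_torque': array([ 0.00219486, -0.03563131,  0.02477791]), 'finger_gap': 0.08527169089214973}
side waste_can [([0.639, 0.19, -0.003], 0.77), ([0.545, 0.008, -0.0], 0.34)]
side tin_small [([0.465, 0.101, -0.004], 0.89)]
side wax_tin [([0.562, 0.389, 0.001], 0.56)]
side tin_large [([0.563, -0.142, -0.001], 0.97), ([0.393, -0.007, 0.001], 0.82), ([0.437, -0.126, -0.004], 0.7), ([0.55, 0.013, 0.001], 0.6), ([0.679, -0.069, 0.003], 0.59)]
side brush_pot []
side pedal_tread [([0.475, 0.246, 0.055], 0.63)]
side lid_front [([0.548, 0.221, 0.214], 0.82)]
top waste_can []
top tin_small [([0.461, 0.1, -0.004], 0.89), ([0.543, 0.012, 0.003], 0.36)]
top wax_tin [([0.558, 0.388, -0.005], 0.81)]
top tin_large [([0.684, -0.072, 0.002], 0.91), ([0.389, -0.009, -0.002], 0.79), ([0.545, 0.011, 0.005], 0.71), ([0.436, -0.124, 0.002], 0.69), ([0.561, -0.141, -0.001], 0.59)]
top brush_pot [([0.692, 0.371, 0.004], 0.83)]
top pedal_tread [([0.479, 0.244, 0.054], 0.9)]
top lid_front [([0.541, 0.222, 0.21], 0.97)]
```

View pics/side0.png

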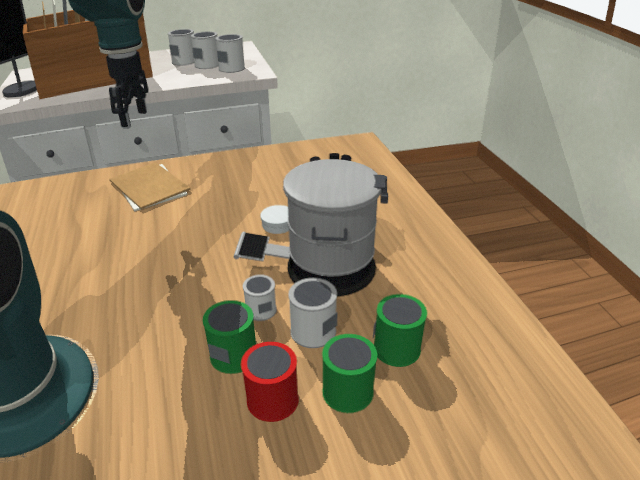

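View pics/top0.png

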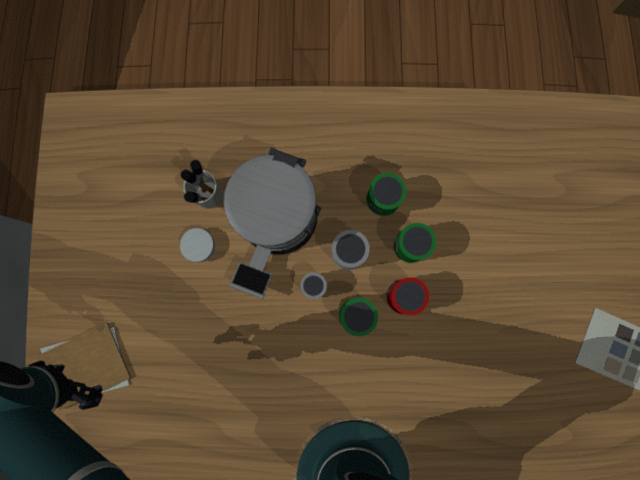

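```bash
cat > h.py <<'E'
import numpy as np, cv2
from scipy.spatial.transform import Rotation as Ro
from scipy.linalg import logm,expm
from cell import get_obs, imaging, workorder, robot
C=np.array([0.637,0.1895,0]); yaw=np.radians(-19.0)
u=np.array([np.cos(yaw),np.sin(yaw),0]); v=np.array([-u[1],u[0],0])
def can(x,y,z): return C+u*x+v*y+np.array([0,0,z])
def proj(p,P):
    M=p["world_to_cam"]; 
    return cv2.projectPoints(np.array(P,float),cv2.Rodrigues(M[:3,:3])[0],M[:3,3],p["camera_matrix"],np.array(p["dist"],float))[0][:,0]
def pose(o=None):
    o=o or get_obs(); T=np.eye(4); T[:3,:3]=Ro.from_euler('xyz',o["orientation"],degrees=True).as_matrix(); T[:3,3]=o["ee_pos"]; return T
def target(p,tilt,sgn=1):
    t=np.radians(tilt); x=np.array([0,0,-1])*np.cos(t)+u*np.sin(t)
    z=sgn*v; y=np.cross(z,x); T=np.eye(4); T[:3,:3]=np.c_[x,y,z]; T[:3,3]=p; return T
def plan(T0,T1,n):
    X=np.linalg.inv(T0)@T1; L=np.real(logm(X))/n
    w=np.array([L[2,1],L[0,2],L[1,0]]); d=expm(L)[:3,3]
    return np.r_[d/0.02, np.degrees(w)/6]
E
python3 - <<'E'
from h import *
def crop(n,f=4,r=70):
    p=imaging.camera(n); im=p["pixels"][:,:,::-1].copy()
    a=0.15
    R=[can(-169+0,0,56)*0+can((-169+sx*29*np.cos(a))/1e3,sy*.043,(56-sx*29*np.sin(a))/1e3) for sx,sy in((1,1),(1,-1),(-1,-1),(-1,1))]
    q=proj(p,R); L=proj(p,[can(.097*np.cos(t),.097*np.sin(t),.21) for t in np.linspace(0,6.28,60)])
    F=proj(p,[can(.097*np.cos(t),.097*np.sin(t),.0) for t in np.linspace(0,6.28,60)])
    c=proj(p,[can(-.1,0,.08)])[0].astype(int); x0,y0=c-r
    im=cv2.resize(im[y0:y0+2*r,x0:x0+2*r],None,fx=f,fy=f)
    for P,col in((q,(0,0,255)),(L,(0,255,255)),(F,(255,0,0))): cv2.polylines(im,[((P-[x0,y0]+.5)*f).astype(int)],True,col,1)
    cv2.imwrite(f"pics/crop_{n}.png",im); print(n,x0,y0,q.mean(0))
crop("top");crop("side")
T0=pose(); print(T0.round(3))
for s in(1,-1):
  T1=target(can(-.185,0,.16),22,s)
  print(s,np.degrees(Ro.from_matrix(T0[:3,:3].T@T1[:3,:3]).as_rotvec()),T1[:3,3], plan(T0,T1,24))
print([a for a in dir(robot) if a[0]!='_'])
E
```

```text
top 190 179 [251.63709323 277.63876624]
side 214 165 [252.95410413 244.55225355]
[[ 0.    -0.912  0.411  0.257]
 [-0.     0.411  0.912  0.57 ]
 [-1.    -0.    -0.     0.231]
 [ 0.     0.     0.     1.   ]]
1 [ -5.21558265  -1.01820935 -21.98221272] [0.46207906 0.24973011 0.16      ] [ 0.26410187 -0.61000361 -0.4618032  -0.03621932 -0.0070709  -0.15265426]
-1 [171.5984908  -33.35205475   1.54485694] [0.46207906 0.24973011 0.16      ] [ 0.11065183 -0.79786128  0.87553925  1.19165619 -0.23161149  0.01072817]
['MotionError', 'pinch_z']
```

```bash
python3 -c "
import cv2,numpy as np
a=cv2.imread('pics/crop_top.png');b=cv2.imread('pics/crop_side.png')
cv2.imwrite('pics/crops.png',cv2.resize(np.hstack([a,b]),(800,400)))"
```

```text
(no output)
```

View pics/crops.png

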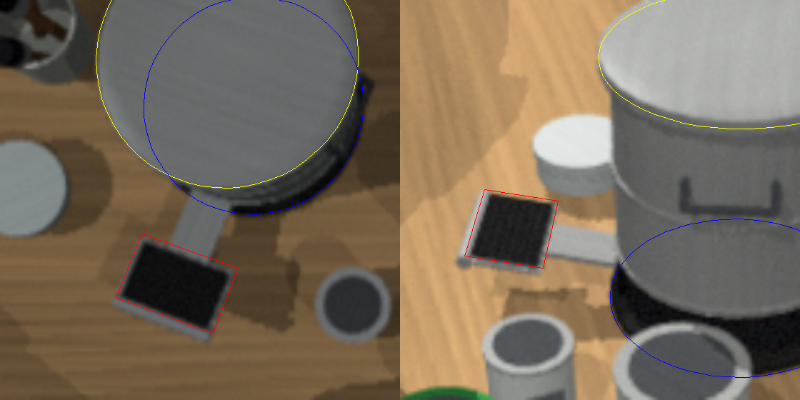

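Only one pedal can is in view: the can is at top px (270,200) and its tread at (252,278), side px (253,245). The look-alikes are tins only: green at (387,193), (415,243) and (358,317), red at (408,296), all in the top view. The white tins at (350,248) and (313,286), the wax tin at (197,245) and the pot at (200,187) must stay put. In the crop, the tread rectangle and lid circle projected from my estimated pose lie on the black tread and the lid edge in both views.

move_arm(series=[0.26,-0.61,-0.46,-0.04,-0.01,-0.15,0.26,-0.61,-0.46,-0.04,-0.01,-0.15,0.26,-0.61,-0.46,-0.04,-0.01,-0.15,0.26,-0.61,-0.46,-0.04,-0.01,-0.15,0.26,-0.61,-0.46,-0.04,-0.01,-0.15,0.26,-0.61,-0.46,-0.04,-0.01,-0.15,0.26,-0.61,-0.46,-0.04,-0.01,-0.15,0.26,-0.61,-0.46,-0.04,-0.01,-0.15,0.26,-0.61,-0.46,-0.04,-0.01,-0.15,0.26,-0.61,-0.46,-0.04,-0.01,-0.15], grip=1, grip_force=40)

```text
t: 1.73
ee_pos: [0.3366, 0.4349, 0.1875]
orientation: [-87.4, 80.9, -19.3]
contact_force: [1.0, 0.2, -0.4]
finger_gap: -0.0
```

move_arm(series=[0.26,-0.61,-0.46,-0.04,-0.01,-0.15,0.26,-0.61,-0.46,-0.04,-0.01,-0.15,0.26,-0.61,-0.46,-0.04,-0.01,-0.15,0.26,-0.61,-0.46,-0.04,-0.01,-0.15,0.26,-0.61,-0.46,-0.04,-0.01,-0.15,0.26,-0.61,-0.46,-0.04,-0.01,-0.15,0.26,-0.61,-0.46,-0.04,-0.01,-0.15,0.26,-0.61,-0.46,-0.04,-0.01,-0.15,0.26,-0.61,-0.46,-0.04,-0.01,-0.15,0,0,0,0,0,0])

```text
t: 2.57
ee_pos: [0.4176, 0.3138, 0.165]
orientation: [-88.8, 72.8, -18.6]
contact_force: [0.4, -0.5, -0.3]
finger_gap: 0.0
```

Run:
```python
from h import *
T0=pose(); print(T0.round(3))
print(plan(T0,target(can(-.178,0,.09),22),9).round(3))
print(get_obs()["contact_force"],get_obs()["finger_gap"],get_obs()["t"])
```

```text
[[ 0.281 -0.898  0.338  0.418]
 [-0.094  0.324  0.941  0.314]
 [-0.955 -0.296  0.006  0.165]
 [ 0.     0.     0.     1.   ]]
[ 0.522 -0.23  -0.255 -0.015  0.002 -0.088]
[ 0.39761268 -0.49952123 -0.31936492] 2.4644950593837024e-05 2.5667
```

move_arm(series=[0.52,-0.23,-0.26,-0.01,0,-0.09,0.52,-0.23,-0.26,-0.01,0,-0.09,0.52,-0.23,-0.26,-0.01,0,-0.09,0.52,-0.23,-0.26,-0.01,0,-0.09,0.52,-0.23,-0.26,-0.01,0,-0.09,0.52,-0.23,-0.26,-0.01,0,-0.09,0.52,-0.23,-0.26,-0.01,0,-0.09,0.52,-0.23,-0.26,-0.01,0,-0.09,0.52,-0.23,-0.26,-0.01,0,-0.09,0,0,0,0,0,0])

```text
t: 3.4
ee_pos: [0.467, 0.2483, 0.0893]
orientation: [-89.6, 68.0, -18.8]
contact_force: [-0.9, -1.9, 0.0]
finger_gap: -0.0001
```

Run:
```python
from h import *
T0=pose(); print(T0.round(3))
print(plan(T0,target(can(-.166,0,.066),22),4).round(3))
T=target(can(-.166,0,.066),22)
print("down 1mm rows", plan(T,target(can(-.166,0,.065),22),1).round(3))
print(get_obs()["contact_force"],get_obs()["t"])
ims=[]
for n,c in(("top",(255,260)),("side",(270,225))):
    p=imaging.camera(n); print(proj(p,[T0[:3,3],can(-.169,0,.056)]).round())
    x,y=c; ims.append(cv2.resize(p["pixels"][y-80:y+80,x-80:x+80,::-1],None,fx=2.5,fy=2.5))
cv2.imwrite("pics/pre.png",np.hstack(ims))
```

```text
[[ 0.355 -0.875  0.328  0.467]
 [-0.121  0.305  0.945  0.248]
 [-0.927 -0.375  0.002  0.089]
 [ 0.     0.     0.     1.   ]]
[ 0.335 -0.052 -0.003 -0.009  0.003  0.   ]
down 1mm rows [ 0.046  0.019 -0.    -0.    -0.     0.   ]
[-0.89565377 -1.88008504  0.01859175] 3.4
[[248. 281.]
 [252. 278.]]
[[247. 231.]
 [253. 244.]]
```

View pics/pre.png

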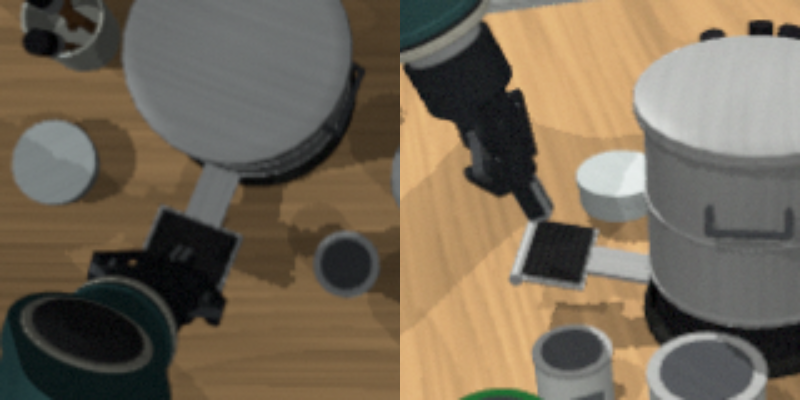

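The picture shows the fingertips just above the tread (top px about 248,281) and the hand leaning well clear of the lid. Next I bring the fingertips down to the tread.

move_arm(series=[0.34,-0.05,0,-0.01,0,0,0.34,-0.05,0,-0.01,0,0,0.34,-0.05,0,-0.01,0,0,0.34,-0.05,0,-0.01,0,0,0.05,0.02,0,0,0,0,0.05,0.02,0,0,0,0,0.05,0.02,0,0,0,0])

```text
t: 4.08
ee_pos: [0.4799, 0.2456, 0.0634]
orientation: [-89.6, 68.0, -18.5]
contact_force: [-0.1, -0.7, 0.7]
finger_gap: 0.0001
```

move_arm(series=[0.07,0.03,0,0,0,0,0.07,0.03,0,0,0,0,0.07,0.03,0,0,0,0])

```text
t: 4.33
ee_pos: [0.4799, 0.2459, 0.059]
orientation: [-89.5, 68.0, -18.4]
contact_force: [-1.0, 0.2, 5.4]
finger_gap: 0.0003
```

Run:
```python
from h import *
T0=pose(); print((T0[:3,3]-can(-.169,0,0))@np.c_[u,v,[0,0,1]],get_obs()["contact_force"],get_obs()["orientation"])
ims=[]
for n,c in(("top",(255,260)),("side",(270,225))):
    p=imaging.camera(n)
    x,y=c; ims.append(cv2.resize(p["pixels"][y-80:y+80,x-80:x+80,::-1],None,fx=2.5,fy=2.5))
cv2.imwrite("pics/touch.png",np.hstack(ims))
```

```text
[0.00207127 0.00212057 0.05897151] [-0.9933306   0.16151657  5.42548687] [-89.49508673  68.00058793 -18.4125262 ]
```

View pics/touch.png

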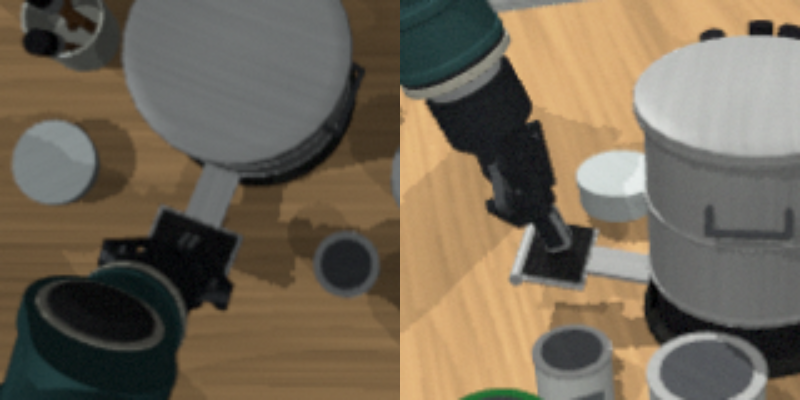

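Contact is made with the fingertips mid-tread at 5 N, so I press on.

move_arm(series=[0.07,0.03,0,0,0,0,0.07,0.03,0,0,0,0,0.07,0.03,0,0,0,0,0.07,0.03,0,0,0,0,0.07,0.03,0,0,0,0,0.07,0.03,0,0,0,0])

```text
t: 4.93
ee_pos: [0.4795, 0.2463, 0.0501]
orientation: [-89.4, 68.0, -18.3]
contact_force: [-7.6, 0.5, 11.8]
finger_gap: 0.0001
```

move_arm(series=[0.07,0.03,0,0,0,0,0.07,0.03,0,0,0,0,0.07,0.03,0,0,0,0,0.07,0.03,0,0,0,0,0.07,0.03,0,0,0,0,0.07,0.03,0,0,0,0])

```text
t: 5.43
ee_pos: [0.4791, 0.2465, 0.0408]
orientation: [-89.5, 68.0, -18.3]
contact_force: [-8.4, 1.4, 9.8]
finger_gap: 0.0004
```

```bash
cat > chk.py <<'E'
from h import *
import sys
T0=pose(); print(((T0[:3,3]-can(-.169,0,0))@np.c_[u,v,[0,0,1]]).round(4),get_obs()["contact_force"].round(1),get_obs()["t"])
ims=[]
for n in("top","side"):
    p=imaging.camera(n); x,y=dict(top=(255,235),side=(290,195))[n]
    print(n,[(d["at"].round(3) if hasattr(d["at"],"round") else d["at"],round(d["score"],2)) for l in("pedal_tread","lid_front") for d in imaging.mark_of(l,p)])
    ims.append(cv2.resize(p["pixels"][y-110:y+110,x-110:x+110,::-1],(400,400)))
cv2.imwrite(f"pics/{sys.argv[1]}.png",np.hstack(ims))
E
python3 chk.py mid
```

```text
[0.0012 0.0025 0.0408] [-8.4  1.4  9.8] 5.4333
top [([0.48, 0.2498, 0.0362], 0.72), ([0.566, 0.2141, 0.303], 0.92)]
side [([0.4735, 0.2475, 0.036], 0.82), ([0.5697, 0.2114, 0.3092], 0.83), ([0.6349, 0.1893, -0.0044], 0.61)]
```

View pics/mid.png

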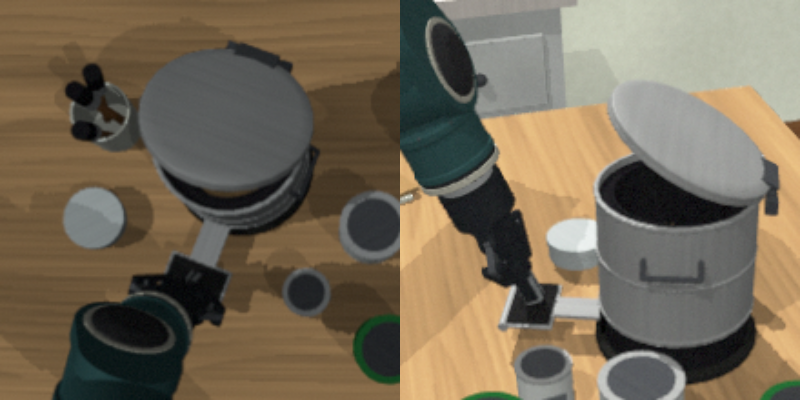

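The lid is about half open and the can has not moved. There is about 8 N of horizontal push because the tread swings outward, so I ease out 1 mm and carry on down.

move_arm(series=[0.06,0.05,0,0,0,0,0.06,0.05,0,0,0,0,0.07,0.03,0,0,0,0,0.07,0.03,0,0,0,0,0.07,0.03,0,0,0,0,0.07,0.03,0,0,0,0])

```text
t: 6.23
ee_pos: [0.4788, 0.2466, 0.032]
orientation: [-89.4, 68.0, -18.3]
contact_force: [-0.7, 0.3, 7.8]
finger_gap: -0.0
```

move_arm(series=[0.07,0.03,0,0,0,0,0.07,0.03,0,0,0,0,0.07,0.03,0,0,0,0,0.07,0.03,0,0,0,0,0.07,0.03,0,0,0,0])

```text
t: 6.65
ee_pos: [0.4789, 0.2466, 0.0244]
orientation: [-89.4, 68.0, -18.3]
contact_force: [1.9, -0.6, 5.8]
finger_gap: 0.0001
```

```bash
python3 chk.py near
```

```text
[0.0009 0.0025 0.0244] [ 1.9 -0.6  5.8] 6.65
top [([0.4788, 0.2467, 0.021], 0.73), ([0.6228, 0.1923, 0.3716], 0.71), ([0.5453, 0.0092, 0.0024], 0.18)]
side [([0.4726, 0.2475, 0.0182], 0.77), ([0.6292, 0.1888, 0.3737], 0.86)]
```

View pics/near.png

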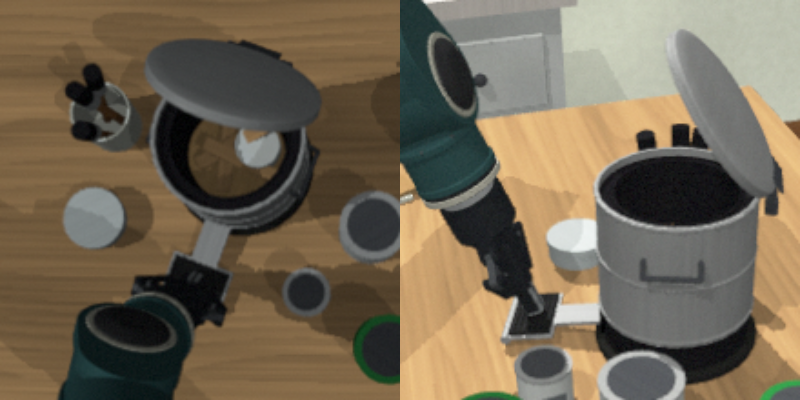

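The lid is nearly wide open and the pedal has about 3 mm to go. I press to the stop.

move_arm(series=[0.05,0.02,0,0,0,0,0.05,0.02,0,0,0,0,0.05,0.02,0,0,0,0])

```text
t: 7.2
ee_pos: [0.4787, 0.2465, 0.021]
orientation: [-89.4, 68.0, -18.4]
contact_force: [3.1, -0.2, 5.5]
finger_gap: -0.0003
```

move_arm(series=[0.05,0.02,0,0,0,0,0,0,0,0,0,0])

```text
t: 7.37
ee_pos: [0.4787, 0.2465, 0.0199]
orientation: [-89.5, 68.0, -18.4]
contact_force: [1.8, -0.1, 7.6]
finger_gap: 0.0001
```

move_arm(series=[0.05,0.02,0,0,0,0,0,0,0,0,0,0])

```text
t: 7.53
ee_pos: [0.4789, 0.2465, 0.0194]
orientation: [-89.4, 68.0, -18.4]
contact_force: [-4.7, -2.0, 27.1]
finger_gap: -0.0002
```

move_arm(series=[0.05,0.02,0,0,0,0,0,0,0,0,0,0])

```text
t: 7.7
ee_pos: [0.4791, 0.2466, 0.0191]
orientation: [-89.3, 67.9, -18.3]
contact_force: [-13.8, -3.6, 49.8]
finger_gap: -0.0002
```

```bash
python3 chk.py open
```

```text
[0.0011 0.0025 0.0191] [-13.8  -3.6  49.8] 7.7
top [([0.4781, 0.2494, 0.0199], 0.87), ([0.6432, 0.1865, 0.3805], 0.69)]
side [([0.4725, 0.2493, 0.0158], 0.85), ([0.648, 0.1848, 0.3856], 0.58)]
```

View pics/open.png

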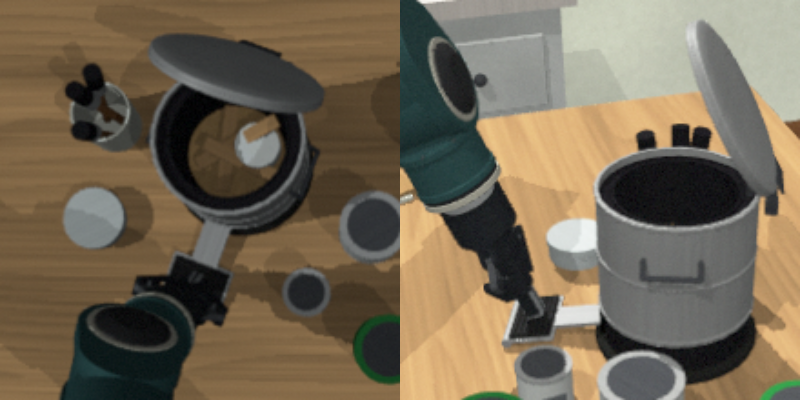

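The pedal is on its stop: force jumps and z no longer drops. The lid is fully open, with its front edge at z of about 0.383. I back off 1 mm to cut the force and hold for more than 3 s.

move_arm(series=[-0.05,-0.02,0,0,0,0,0,0,0,0,0,0,0,0,0,0,0,0,0,0,0,0,0,0,0,0,0,0,0,0,0,0,0,0,0,0,0,0,0,0,0,0,0,0,0,0,0,0,0,0,0,0,0,0,0,0,0,0,0,0])

```text
t: 8.83
ee_pos: [0.4789, 0.2465, 0.0195]
orientation: [-89.4, 68.0, -18.3]
contact_force: [-3.3, -2.5, 24.0]
finger_gap: -0.0002
```

move_arm(series=[0,0,0,0,0,0,0,0,0,0,0,0,0,0,0,0,0,0,0,0,0,0,0,0,0,0,0,0,0,0,0,0,0,0,0,0,0,0,0,0,0,0,0,0,0,0,0,0,0,0,0,0,0,0,0,0,0,0,0,0])

```text
t: 9.67
ee_pos: [0.4789, 0.2465, 0.0195]
orientation: [-89.4, 68.0, -18.3]
contact_force: [-3.6, -1.6, 24.2]
finger_gap: 0.0003
```

move_arm(series=[0,0,0,0,0,0,0,0,0,0,0,0,0,0,0,0,0,0,0,0,0,0,0,0,0,0,0,0,0,0,0,0,0,0,0,0,0,0,0,0,0,0,0,0,0,0,0,0,0,0,0,0,0,0,0,0,0,0,0,0])

```text
t: 10.5
ee_pos: [0.4789, 0.2466, 0.0195]
orientation: [-89.4, 68.0, -18.3]
contact_force: [-4.0, -2.2, 24.1]
finger_gap: 0.0001
```

move_arm(series=[0,0,0,0,0,0,0,0,0,0,0,0,0,0,0,0,0,0,0,0,0,0,0,0,0,0,0,0,0,0,0,0,0,0,0,0,0,0,0,0,0,0,0,0,0,0,0,0,0,0,0,0,0,0,0,0,0,0,0,0])

```text
t: 11.33
ee_pos: [0.4789, 0.2465, 0.0195]
orientation: [-89.4, 68.0, -18.3]
contact_force: [-4.1, -2.4, 24.5]
finger_gap: 0.0
```

move_arm(series=[0,0,0,0,0,0,0,0,0,0,0,0,0,0,0,0,0,0,0,0,0,0,0,0,0,0,0,0,0,0,0,0,0,0,0,0,0,0,0,0])

```text
invalid input at $.series: expected a multiple of 6 numbers
```

```bash
sed -i 's/for n in("top","side"):/for n in(["side"] if len(sys.argv)<3 else ["top","side"]):/' chk.py; python3 chk.py held both
```

```text
[0.001  0.0025 0.0195] [-4.1 -2.4 24.5] 11.3333
top [([0.645, 0.1827, 0.3828], 0.76), ([0.6935, 0.3707, 0.0011], 0.71)]
side [([0.4735, 0.2477, 0.0184], 0.77), ([0.6496, 0.1821, 0.3855], 0.56)]
```

View pics/held.png

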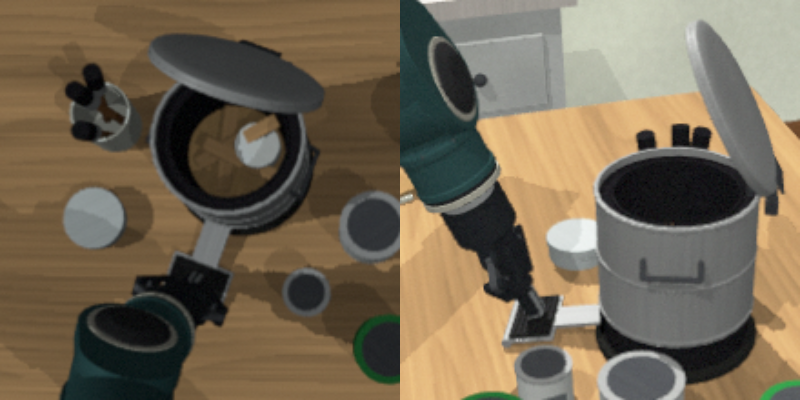

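Wide open for nearly 4 s, nothing else disturbed. I hold for 0.8 s more for margin, then ease up slowly.

move_arm(series=[0,0,0,0,0,0,0,0,0,0,0,0,0,0,0,0,0,0,0,0,0,0,0,0,0,0,0,0,0,0,0,0,0,0,0,0,0,0,0,0,0,0,0,0,0,0,0,0,0,0,0,0,0,0,0,0,0,0,0,0])

```text
t: 12.47
ee_pos: [0.4789, 0.2465, 0.0195]
orientation: [-89.4, 68.0, -18.3]
contact_force: [-4.2, -2.1, 25.0]
finger_gap: -0.0003
```

move_arm(series=[-0.05,-0.02,0,0,0,0,-0.05,-0.02,0,0,0,0,-0.05,-0.02,0,0,0,0,-0.05,-0.02,0,0,0,0,-0.05,-0.02,0,0,0,0,-0.05,-0.02,0,0,0,0,-0.05,-0.02,0,0,0,0,-0.05,-0.02,0,0,0,0,-0.05,-0.02,0,0,0,0,-0.05,-0.02,0,0,0,0])

```text
t: 13.3
ee_pos: [0.4781, 0.2465, 0.0294]
orientation: [-89.5, 68.0, -18.4]
contact_force: [-3.3, 3.0, 5.0]
finger_gap: 0.0001
```

move_arm(series=[-0.05,-0.02,0,0,0,0,-0.05,-0.02,0,0,0,0,-0.05,-0.02,0,0,0,0,-0.05,-0.02,0,0,0,0,-0.05,-0.02,0,0,0,0,-0.05,-0.02,0,0,0,0,-0.05,-0.02,0,0,0,0,-0.05,-0.02,0,0,0,0,-0.05,-0.02,0,0,0,0,-0.05,-0.02,0,0,0,0])

```text
t: 14.13
ee_pos: [0.4784, 0.2464, 0.0404]
orientation: [-89.5, 68.0, -18.4]
contact_force: [-2.7, 3.0, 7.4]
finger_gap: -0.0004
```

```bash
python3 chk.py closing
```

```text
[0.0005 0.0021 0.0404] [-2.7  3.   7.4] 14.1333
side [([0.4758, 0.2488, 0.0365], 0.72), ([0.5703, 0.2116, 0.3068], 0.65)]
```

move_arm(series=[-0.05,-0.02,0,0,0,0,-0.04,-0.03,0,0,0,0,-0.05,-0.02,0,0,0,0,-0.04,-0.03,0,0,0,0,-0.05,-0.02,0,0,0,0,-0.04,-0.03,0,0,0,0,-0.05,-0.02,0,0,0,0,-0.04,-0.03,0,0,0,0,-0.04,-0.02,0,0,0,0,-0.04,-0.02,0,0,0,0])

```text
t: 15.12
ee_pos: [0.4794, 0.246, 0.0504]
orientation: [-89.5, 68.0, -18.4]
contact_force: [-4.0, 2.1, 9.0]
finger_gap: -0.0001
```

move_arm(series=[-0.03,-0.02,0,0,0,0,-0.03,-0.02,0,0,0,0,-0.03,-0.01,0,0,0,0,-0.03,-0.01,0,0,0,0,-0.03,-0.01,0,0,0,0,-0.02,-0.01,0,0,0,0,-0.02,-0.01,0,0,0,0,-0.02,-0.01,0,0,0,0])

```text
t: 15.78
ee_pos: [0.48, 0.2458, 0.0552]
orientation: [-89.5, 68.0, -18.4]
contact_force: [-1.5, 1.9, 8.8]
finger_gap: -0.0002
```

```bash
python3 chk.py c2
```

```text
[0.0022 0.0021 0.0552] [-1.5  1.9  8.8] 15.7833
side [([0.474, 0.2496, 0.0543], 0.79), ([0.5517, 0.22, 0.2339], 0.6)]
```

move_arm(series=[-0.02,-0.01,0,0,0,0,-0.02,-0.01,0,0,0,0,-0.02,-0.01,0,0,0,0,-0.02,-0.01,0,0,0,0,-0.02,-0.01,0,0,0,0,-0.02,-0.01,0,0,0,0])

```text
t: 16.43
ee_pos: [0.4804, 0.2457, 0.058]
orientation: [-89.4, 68.0, -18.4]
contact_force: [-0.7, 0.1, 8.5]
finger_gap: -0.0001
```

move_arm(series=[-0.02,-0.01,0,0,0,0,-0.02,-0.01,0,0,0,0,-0.02,-0.01,0,0,0,0,-0.02,-0.01,0,0,0,0,-0.02,-0.01,0,0,0,0,-0.02,-0.01,0,0,0,0])

```text
t: 16.93
ee_pos: [0.4799, 0.2453, 0.06]
orientation: [-89.7, 68.0, -18.6]
contact_force: [0.1, 1.3, 0.2]
finger_gap: -0.0003
```

move_arm(series=[-0.02,-0.01,0,0,0,0,-0.02,-0.01,0,0,0,0,-0.02,-0.01,0,0,0,0,-0.02,-0.01,0,0,0,0,0,0,0,0,0,0])

```text
t: 17.35
ee_pos: [0.4802, 0.2456, 0.062]
orientation: [-89.5, 68.0, -18.5]
contact_force: [0.4, 0.3, 0.3]
finger_gap: -0.0002
```

```bash
python3 chk.py c3 both
```

```text
[0.0025 0.002  0.062 ] [0.4 0.3 0.3] 17.35
top [([0.48, 0.2445, 0.0545], 0.82), ([0.5422, 0.221, 0.2123], 0.71)]
side [([0.4743, 0.2473, 0.0535], 0.56), ([0.6359, 0.1871, 0.0004], 0.23)]
```

View pics/c3.png

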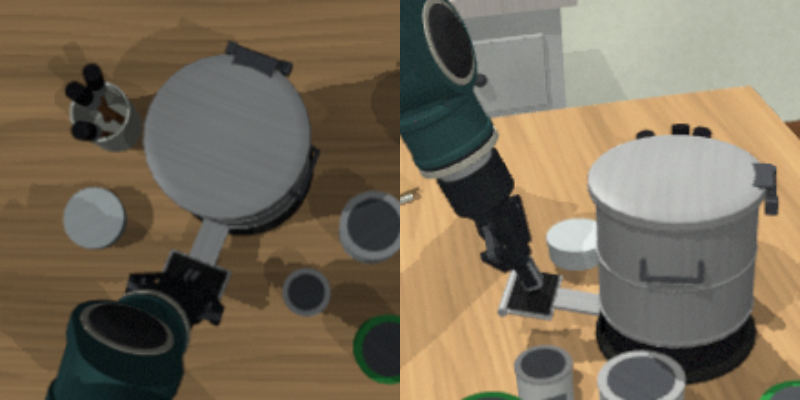

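The lid is shut (side px lid rim level, top view lid back in place) and force on the tool is zero. I back away along the fingers, out and up.

move_arm(series=[-0.2,0,0,0,0,0,-0.4,0,0,0,0,0,-0.6,0,0,0,0,0,-0.6,0,0,0,0,0,-0.6,0,0,0,0,0,-0.6,0,0,0,0,0,-0.6,0.3,0,0,0,0,-0.6,0.3,0,0,0,0,-0.6,0.3,0,0,0,0,-0.6,0.3,0,0,0,0])

```text
t: 18.48
ee_pos: [0.4201, 0.2658, 0.1541]
orientation: [-89.5, 68.0, -18.4]
contact_force: [0.2, -0.8, -0.7]
finger_gap: -0.0001
```

move_arm(series=[-0.4,0.5,0.3,0,0,0,-0.4,0.5,0.3,0,0,0,-0.4,0.5,0.3,0,0,0,-0.4,0.5,0.3,0,0,0,-0.4,0.5,0.3,0,0,0,-0.2,0.3,0.2,0,0,0,0,0,0,0,0,0,0,0,0,0,0,0,0,0,0,0,0,0])

```text
t: 19.23
ee_pos: [0.3673, 0.3193, 0.1728]
orientation: [-89.6, 68.0, -18.6]
contact_force: [0.6, -0.4, 0.2]
finger_gap: -0.0001
```

```bash
python3 chk.py end both
python3 - <<'E'
from h import *
for n in("side","top"):
    p=imaging.camera(n)
    for l in("waste_can","tin_small","wax_tin","tin_large","brush_pot"):
        print(n,l,[(np.round(d["at"],3),round(d["score"],2)) for d in imaging.mark_of(l,p)])
# pixel difference of can vs. start
    a=cv2.imread(f"pics/{n}0.png",0); b=cv2.cvtColor(p["pixels"],cv2.COLOR_RGB2GRAY)
    x,y,w,h=dict(side=(300,235,70,55),top=(265,150,45,90))[n]
    print(n,"shift",cv2.phaseCorrelate(a[y:y+h,x:x+w].astype(float),b[y:y+h,x:x+w].astype(float)))
E
```

```text
[-0.1282  0.0349  0.1728] [ 0.6 -0.4  0.2] 19.2333
top [([0.482, 0.2496, 0.0534], 0.69), ([0.5426, 0.2211, 0.2113], 0.96)]
side [([0.4759, 0.2511, 0.0543], 0.86), ([0.5475, 0.2202, 0.2082], 0.88)]
side waste_can [(array([ 0.637,  0.188, -0.002]), 0.85)]
side tin_small [(array([ 0.467,  0.101, -0.002]), 0.9)]
side wax_tin [(array([0.561, 0.394, 0.   ]), 0.74)]
side tin_large [(array([ 0.679, -0.072,  0.001]), 0.88), (array([ 0.568, -0.139,  0.001]), 0.78), (array([ 0.437, -0.125, -0.003]), 0.68), (array([ 0.389, -0.01 ,  0.003]), 0.66)]
side brush_pot [(array([0.475, 0.245, 0.054]), 0.52)]
side shift ((0.04500118406774334, 0.08269126694800377), 0.992902979164929)
top waste_can []
top tin_small [(array([ 0.464,  0.101, -0.003]), 0.6)]
top wax_tin [(array([ 0.559,  0.388, -0.002]), 0.74)]
top tin_large [(array([ 0.684, -0.072, -0.002]), 0.97), (array([ 0.436, -0.125,  0.   ]), 0.95), (array([ 0.564, -0.142, -0.002]), 0.9), (array([ 0.39 , -0.008, -0.004]), 0.87), (array([0.546, 0.013, 0.005]), 0.62)]
top brush_pot [(array([0.693, 0.371, 0.003]), 0.76)]
top shift ((0.5024089265784859, -0.00016194773992594946), 1.0218429194005954)
```

View pics/end.png

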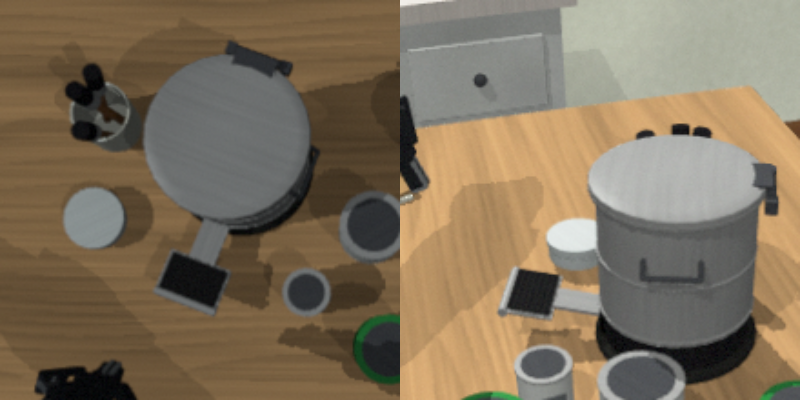

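```bash
python3 -c "
from cell import workorder
print(workorder.job_done())"
```

```text
the job is handed in; nothing more can be done
None
```

The lid went wide open, stayed open for about 5 s, came down gently and is fully shut. I handed the job in at about 19.8 s of the 48 s allowed. I worked the can only by its pedal, pressing mid-tread with closed fingertips and the hand leaning away.

- **Opening:** the pedal reached its stop at about 7.5 s and stayed there until about 12.5 s. The lid's front edge stood at z of about 0.383 m. The fingertips pressed with up to about 50 N for a moment at the stop. I eased that to about 24 N for the hold, and the wrist limit is 120 N.
- **Closing:** the pedal came up over about 4.5 s, slowing to about 6 mm/s at the end. It carried about 8 N until just before the lid shut. I then withdrew with zero force on the tool.
- **Last checks:** the lid front reads z of about 0.21 m (shut) and the tread z of about 0.054 m (pedal up). The can, the two white tins, the wax tin and the brush pot were found within about 5 mm of where they were, which is within the networks' error.
- **Disagreements:** the final side view shows a can shift of about 0.1 px, but the top view gives 0.5 px sideways. I take the top figure as a shadow effect, though I did not confirm that. In that view the network did not find the can. In the side view it mislabelled the tread as the brush pot, with a low score, and missed the white large tin, which the top view found in place. One hold call was refused for a wrong count of numbers, and I replaced it with a correct one.

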